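# Find the rocking cover of the caddy and press it home

### The arm

A 6-joint arm with a two-finger parallel gripper is mounted at the origin on a cart in front of the work surface, level with it; the furniture and walls round the work are solid. World frame = base frame: x ahead of the robot, y to its left, z up, the work surface at z = 0. Lengths are in m, angles in rad, forces in N, time in s.
With the tool pointing down it reaches from about 0.25 to 0.85 m from the base axis. Payload 12.5 kg.
Tool frame: the origin (TCP) lies on the mounting face of the last link; the fingertips stand 186 mm ahead of it and the grasp point (between the pads) lies 167 mm ahead of it; z points along the fingers, y is the line along which they close (so a half turn about z gives the same grasp; the last joint's range is limited). The gripper opens to 93 mm and grips with 3 to 60 N. Pads are 15 mm wide; open, the fingers measure 128 mm over their backs; the gripper's body (75 mm by 188 mm) begins 65 mm behind the grasp point.
Start: joints at [-1.281, 0.351, 1.652, -0, 1.139, -0.085], TCP at [0.201, -0.512, 0.405] pointing down, gripper open.
Joint ranges: [-2.75, 2.75], [-0.79, 2.1], [0.01, 2.65], [-1.57, 4.71], [0.07, 3.14], [-2.87, 2.87]. Speed limits (rad/s): [2.22, 2.22, 2.79, 3.14, 3.14, 3.14].

### API

Orientations are given as a unit quaternion [x, y, z, w].
In Python, from plant import r, optics, order gives the robot as it stands.
- The arm moves only by the tool move_arm, never from a script. Its argument "steps" is a list of rows, each an object of numbers: "tx", "ty", "tz": the shift along the tool's x, y, z in cm; "yaw": the turn about the tool's z in rad. A call has 1 to 10 rows; each row is the pose to reach, as a shift and turn from the pose commanded when the call began, along the tool's axes at that moment; what a row does not reach only later rows make up. A row lasts 1/12 s, in which the tool goes at most 41.7 mm and 7.16 degrees, less where a joint would pass 70% of its speed; a pose out of reach is approached as far as the arm can. A call with a gripper value outside its range is refused whole. "jaw" is the finger opening in cm, from 0 to 9.3, set as the call begins (left out, the last holds). The fingers move at their own pace and stop on an object; "newtons" is the grip in N (left out, the last holds). Time passes only in rows, so rows that repeat a pose let the fingers close. It gives the time, the measured TCP pose, the force, the opening and the grip force at its end, in the units of the state.
- r.get_obs(): the state, without advancing time (a new reading comes with each control period).
- optics.capture(name): name is "side" or "top" or "wrist"; returns a dict with "image" (420x560x3 uint8, red, green, blue), "depth" (420x560 float32, m along the optical axis (not along the pixel's ray), 0 where there is no reading), "vfov" (degrees; the focal length in pixels is half the picture's height over the tangent of half this angle, whatever the lens; pixels are square), "cx", "cy" (the principal point, pixels), "camera_from_world" (4x4, takes a point from world to camera coordinates); the wrist camera has in their place "tool_from_camera" (4x4, takes a point from camera to tool coordinates, whose origin is the TCP and whose axes are the flange's). Camera axes: x right, y down, z forward; pixel columns grow to the right and rows downward; lengths in m; the calibration is good to about 2 mm. A picture is of the moment at which its call begins: read the wrist's pose just before it.
- order.sign_off(): hands the job in; it is judged then, once.
The state is a dict: "time_s": time; "joint_pos": joint angles; "joint_vel": joint speeds; "tau": joint torques, N m; "tcp_pos": TCP position; "tcp_rot": TCP orientation; "ft_force": force on the tool from outside, world axes, zero at the start; "torque": the same for the moment, N m; "gripper_width": finger opening in m; "grip_force": force on a finger pad.
Only numpy, scipy, OpenCV 4.12 (cv2) and the standard library are available. Lean on these libraries where they do the work, as an engineer would, in place of code of your own. Each camera call takes 0.05 s, during which the arm holds its last target. There are 200 camera calls.

### The job

One of the four identical round covers in the grey caddy is not seated: it leans a little and rocks when its edge is pressed. Find it and press it down with the fingertips until it is fully home, level and flush like the others, and finish while still holding that cover, and no other, pressed down with the fingertips. Do not pick up or pry out any cover, and leave the clips, brush and other things lying about where they are.

Things in the scene. Friction and masses are not known exactly. Their poses are not given: they have to be found in the camera images.
- caddy: Storage caddy: a fixed grey plastic block, 110 mm (its x) by 380 mm (its y), top 28 mm above its origin, the centre of its underside on the worktop. Four round wells, 8 mm deep, 69.8 mm wide, lie along its y axis at x = 0, y = +138, +58, -58, -138 mm, each closed by a cover. A ridge 4 mm high runs along its +x edge (x = 48 to 52 mm).
- caddy_top (a point): Centre of the caddy's top face. A hidden stiff stud is under each cover, 6 mm off its centre. Under one cover (any of them) it still stands up 4 to 5 mm: that cover leans a few degrees and, edge pressed with under 1 N, rocks the other way, falling back when let go. Pressed near its middle with 6 to 9 N the stud slides in for good; near an edge the cover only rocks.
- cover_0: Round white cover in the caddy's well at y = +138 mm: a flat disc 68 mm across, 8 mm thick, 40 to 65 g, lying loose in its well, any yaw; identical to the other three. Origin: centre of its underside; z out of its top. Fully home, its origin is 20 mm above the caddy's origin and its top is flush with the caddy's top.
- cover_1: Round white cover in the caddy's well at y = +58 mm: a flat disc 68 mm across, 8 mm thick, 40 to 65 g, lying loose in its well, any yaw; identical to the other three. Origin: centre of its underside; z out of its top. Fully home, its origin is 20 mm above the caddy's origin and its top is flush with the caddy's top.
- cover_2: Round white cover in the caddy's well at y = -58 mm: a flat disc 68 mm across, 8 mm thick, 40 to 65 g, lying loose in its well, any yaw; identical to the other three. Origin: centre of its underside; z out of its top. Fully home, its origin is 20 mm above the caddy's origin and its top is flush with the caddy's top.
- cover_3: Round white cover in the caddy's well at y = -138 mm: a flat disc 68 mm across, 8 mm thick, 40 to 65 g, lying loose in its well, any yaw; identical to the other three. Origin: centre of its underside; z out of its top. Fully home, its origin is 20 mm above the caddy's origin and its top is flush with the caddy's top.
- duckbill_0: Bystander: small metal clip, 12x81x11 mm, lying loose on the caddy's top between the two middle covers, across the caddy. Origin: centre of its underside.
- clip_black: Bystander: black hair clip, 18x104x15 mm, lying on the worktop along the caddy's near (-x) side. Origin: centre of its underside.
- tint_brush_2c: Bystander: black tint brush, 43x187x10 mm, lying on the worktop along the caddy's far (+x) side. Origin: centre of its underside.
- pot_2: Bystander: round pot, 84 mm wide, 27 mm high, at the back of the worktop. Origin: centre of its underside.
- tint_bowl: Bystander: black tint bowl, 132x158x54 mm, at the back of the worktop. Origin: centre of its underside.
- tube_1: Bystander: white tube, 51x181x34 mm, at the back of the worktop. Origin: centre of its underside.
Mind the look-alikes: they are no part of the job. Leave any red or yellow look-alike of the cover_2 alone.

How it is judged:
At the end, for the whole second after the job is handed in: All four covers are home: each origin less than 21.5 mm above the caddy's origin and tilted less than 0.035 rad. The fingers press with more than 1.5 N on the cover that was loose (the one that has moved more than 2.2 mm from its start) and touch no other cover (z of each of cover_0, cover_1, cover_2, cover_3 in the frame of caddy below 0.0215 m and angle between each of cover_0, cover_1, cover_2, cover_3's own z axis and vertical below 0.035 rad and ((distance of cover_0 from where it was at the start of the episode above 0.0022 m and contact force between the fingers and cover_0 above 1.5 N and contact force between the fingers and cover_1 below 0.3 N and contact force between the fingers and cover_2 below 0.3 N and contact force between the fingers and cover_3 below 0.3 N) or (distance of cover_1 from where it was at the start of the episode above 0.0022 m and contact force between the fingers and cover_1 above 1.5 N and contact force between the fingers and cover_0 below 0.3 N and contact force between the fingers and cover_2 below 0.3 N and contact force between the fingers and cover_3 below 0.3 N) or (distance of cover_2 from where it was at the start of the episode above 0.0022 m and contact force between the fingers and cover_2 above 1.5 N and contact force between the fingers and cover_0 below 0.3 N and contact force between the fingers and cover_1 below 0.3 N and contact force between the fingers and cover_3 below 0.3 N) or (distance of cover_3 from where it was at the start of the episode above 0.0022 m and contact force between the fingers and cover_3 above 1.5 N and contact force between the fingers and cover_0 below 0.3 N and contact force between the fingers and cover_1 below 0.3 N and contact force between the fingers and cover_2 below 0.3 N))); the arm keeps its last pose, push and grip.
It fails at once if a cover is lifted or pried out of its well (z of any of cover_0, cover_1, cover_2, cover_3 in the frame of caddy above 0.03 m).
It fails at once if a bystander is moved more than 30 mm (the clip on the caddy: 25 mm) (distance of duckbill_0 from where it was at the start of the episode above 0.025 m or distance of any of clip_black, tint_brush_2c, pot_2, tint_bowl, tube_1 from where it was at the start of the episode above 0.03 m).
It also fails if it takes over 54 s, if anything falls off the work surface, if the arm or the gripper's body presses on something with over 40 N, if the wrist force passes 120 N, or if a joint passes its speed limit or range.

## Working session

There is one attempt and no reset: what is moved stays moved. The work goes in short steps, Python scripts to look and compute and a tool call to move; the robot and the scene stay as the last step left them, time stands still between calls to the robot, and variables do not carry over. Pictures are saved under pics/ and viewed, at most 10 in all, crops included, and the job is handed in when it is done.

Besides the shell and the picture viewer there is one more tool, called after ">>>" as name([rows], argument=value, ...), one row to a line, values as JSON. move_arm: Moves the arm, as the interface text tells. Its arguments: {"type":"object","properties":{"steps":{"type":"array"},"jaw":{"type":"number"},"newtons":{"type":"number"}},"required":["steps"]}

```bash
mkdir -p pics; cat > h.py <<'E'
import numpy as np, cv2
from plant import r, optics, order
from scipy.spatial.transform import Rotation as R
def f(c): return c["image"].shape[0]/2/np.tan(np.radians(c["vfov"])/2)
def world_from_cam(c,o=None):
    if "camera_from_world" in c: return np.linalg.inv(c["camera_from_world"])
    T=np.eye(4);T[:3,:3]=R.from_quat(o["tcp_rot"]).as_matrix();T[:3,3]=o["tcp_pos"]
    return T@c["tool_from_camera"]
def cloud(c,o=None):
    v,u=np.mgrid[:c["image"].shape[0],:c["image"].shape[1]];d=c["depth"]
    P=np.stack([(u-c["cx"])/f(c)*d,(v-c["cy"])/f(c)*d,d],-1)
    W=world_from_cam(c,o);return P@W[:3,:3].T+W[:3,3]
def save(n,im): cv2.imwrite("pics/"+n+".png",im[...,::-1])
E
python3 - <<'E'
from h import *
o=r.get_obs();print(o["time_s"],o["tcp_pos"],o["tcp_rot"],o["ft_force"])
c=optics.capture("top");save("top",c["image"]);np.savez("top.npz",**c)
s=optics.capture("side");save("side",s["image"]);np.savez("side.npz",**s)
for k in(c,s):print(f(k),world_from_cam(k)[:3,3])
E
```

```text
0.0 [ 0.20133634 -0.51168367  0.40422931] [ 9.82494564e-01  1.86290457e-01 -5.64629882e-05 -5.42330564e-04] [ 0.46924245  0.87024776 -0.0604041 ]
379.9924456201551 [0.34052038 0.00428792 1.13821155]
434.50414070557713 [0.07601568 0.50417384 0.86517306]
```

View pics/top.png

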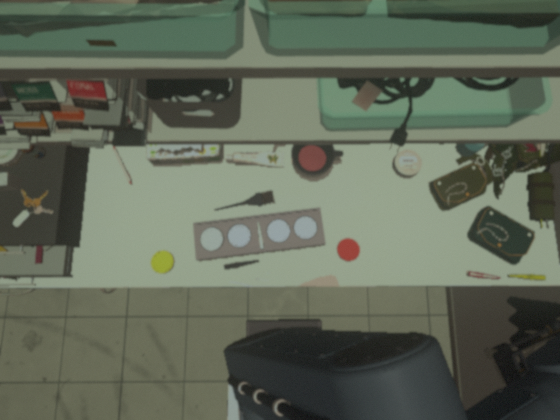

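View pics/side.png

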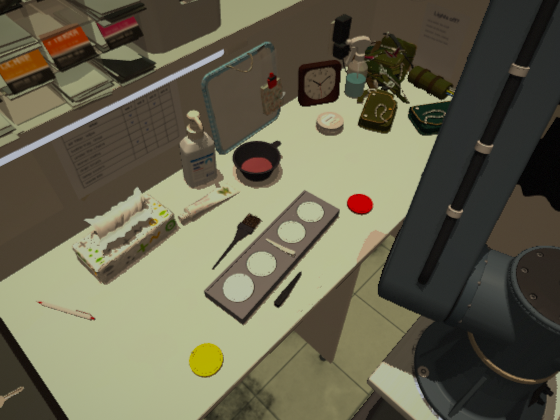

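The top view shows the caddy with white covers at (211,239), (239,236), (278,231) and (305,228). The red (348,250) and yellow (162,262) discs are look-alikes lying on the worktop. Next I measure the covers' positions and tilts.

```bash
cat > m.py <<'E'
from h import *
def fit(c,P,minA,exclude_z=0.1):
    im=c["image"].astype(int);hsv=cv2.cvtColor(c["image"],cv2.COLOR_RGB2HSV)
    return im,hsv
for n,pts in(("top",[(211,239),(239,236),(278,231),(305,228)]),("side",[(238,288),(261,263),(291,231),(310,211)])):
    c=dict(np.load(n+".npz"));P=cloud(c)
    for u,v in pts:
        m=np.zeros(c["depth"].shape,np.uint8);q=c["image"].copy()
        _,_,fm,_=cv2.floodFill(q,None,(u,v),0,(14,)*3,(14,)*3,4|cv2.FLOODFILL_FIXED_RANGE|cv2.FLOODFILL_MASK_ONLY)if 0 else cv2.floodFill(q,None,(u,v),(1,1,1),(18,)*3,(18,)*3,cv2.FLOODFILL_FIXED_RANGE)
        m=(q==1).all(-1)&(c["depth"]>0);X=P[m];x0=X.mean(0)
        A=np.c_[X[:,:2]-x0[:2],np.ones(len(X))];k,res,*_=np.linalg.lstsq(A,X[:,2],rcond=None)
        sd=np.std(X[:,2]-A@k);e=sd/np.sqrt(len(X))/0.017
        print(n,(u,v),len(X),c["image"][v,u],x0.round(4),"slope",k[:2].round(3),"err",e.round(4),"sd",sd.round(4))
E
python3 m.py
```

```text
top (211, 239) 352 [152 165 155] [0.4677 0.2121 0.0314] slope [ 0.017 -0.099] err 0.0064 sd 0.002
top (239, 236) 349 [150 162 162] [0.4775 0.1318 0.0276] slope [-0.01  0.  ] err 0.0067 sd 0.0021
top (278, 231) 355 [149 163 163] [0.4915 0.0167 0.0278] slope [-0.009 -0.002] err 0.0059 sd 0.0019
top (305, 228) 358 [149 162 161] [ 0.5005 -0.0623  0.0278] slope [-0.001  0.007] err 0.0063 sd 0.002
side (238, 288) 630 [184 189 164] [0.4675 0.2138 0.0297] slope [ 0.028 -0.102] err 0.0036 sd 0.0016
side (261, 263) 513 [185 189 157] [0.4771 0.1336 0.0262] slope [-0.006  0.009] err 0.004 sd 0.0015
side (291, 231) 430 [183 189 155] [0.4906 0.0185 0.0261] slope [0.    0.004] err 0.0045 sd 0.0016
side (310, 211) 366 [184 190 155] [ 0.5013 -0.0615  0.0261] slope [0.    0.005] err 0.0045 sd 0.0015
```

Both views agree: cover_0, at (211,239) in top and (238,288) in side, slopes about 0.1 rad and sits about 3.5 mm high. The other three are level. I confirm it in an enlarged crop.

```bash
python3 - <<'E'
from h import *
save("crop",cv2.resize(np.load("side.npz")["image"][185:325,200:345],None,fx=4,fy=4,interpolation=cv2.INTER_CUBIC))
E
```

```text
(no output)
```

View pics/crop.png

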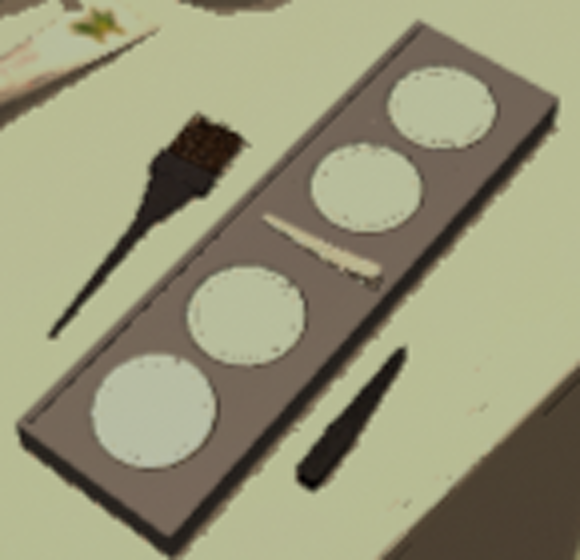

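>>> move_arm([
  {"tx":51.3,"ty":-57.7,"yaw":-1.4},
  {"tx":51.3,"ty":-57.7,"yaw":-1.4},
  {"tx":51.3,"ty":-57.7,"yaw":-1.4},
  {"tx":51.3,"ty":-57.7,"yaw":-1.4},
  {"tx":51.3,"ty":-57.7,"yaw":-1.4},
  {"tx":51.3,"ty":-57.7,"yaw":-1.4},
  {"tx":51.3,"ty":-57.7,"yaw":-1.4},
  {"tx":51.3,"ty":-57.7,"yaw":-1.4},
  {"tx":51.3,"ty":-57.7,"yaw":-1.4},
  {"tx":51.3,"ty":-57.7,"yaw":-1.4},
], jaw=0, newtons=10)

```text
schema error: expected keys tx, ty, tz, yaw
```

The crop shows the nearest cover, at crop (154,410), shaded differently from the other three and without their clean rim, so it is tilted. This is cover_0.

>>> move_arm([
  {"tx":51.3,"ty":-57.7,"tz":0,"yaw":-1.4},
  {"tx":51.3,"ty":-57.7,"tz":0,"yaw":-1.4},
  {"tx":51.3,"ty":-57.7,"tz":0,"yaw":-1.4},
  {"tx":51.3,"ty":-57.7,"tz":0,"yaw":-1.4},
  {"tx":51.3,"ty":-57.7,"tz":0,"yaw":-1.4},
  {"tx":51.3,"ty":-57.7,"tz":0,"yaw":-1.4},
  {"tx":51.3,"ty":-57.7,"tz":0,"yaw":-1.4},
  {"tx":51.3,"ty":-57.7,"tz":0,"yaw":-1.4},
  {"tx":51.3,"ty":-57.7,"tz":0,"yaw":-1.4},
  {"tx":51.3,"ty":-57.7,"tz":0,"yaw":-1.4},
], jaw=0, newtons=10)

```text
time_s: 0.93
tcp_pos: [0.345, -0.1187, 0.4048]
tcp_rot: [0.686, 0.728, 0.0, 0.0]
ft_force: [0.9, -1.2, -0.3]
gripper_width: 0.0311
grip_force: 0.0
```

```bash
cat > go.py <<'E'
from h import *
import sys
o=r.get_obs();M=R.from_quat(o["tcp_rot"]).as_matrix()
t=np.array([.468,.213,float(sys.argv[1])])
print(o["time_s"],o["tcp_pos"].round(4),"xang",np.degrees(np.arctan2(M[1,0],M[0,0])),"F",o["ft_force"].round(2),o["gripper_width"])
print("cm",(M.T@(t-o["tcp_pos"])*100).round(2),"zaxis",M[:,2].round(3))
E
python3 go.py 0.27
```

```text
0.9333 [ 0.345  -0.1187  0.4048] xang 93.42040516301309 F [ 0.89 -1.23 -0.31] 0.031065000293573418
cm [32.38 14.26 13.48] zaxis [ 0. -0. -1.]
```

>>> move_arm([
  {"tx":32,"ty":14.2,"tz":6,"yaw":-0.12},
  {"tx":32,"ty":14.2,"tz":6,"yaw":-0.12},
  {"tx":32,"ty":14.2,"tz":6,"yaw":-0.12},
  {"tx":32,"ty":14.2,"tz":6,"yaw":-0.12},
  {"tx":32,"ty":14.2,"tz":6,"yaw":-0.12},
  {"tx":32,"ty":14.2,"tz":6,"yaw":-0.12},
  {"tx":32,"ty":14.2,"tz":6,"yaw":-0.12},
  {"tx":32,"ty":14.2,"tz":6,"yaw":-0.12},
  {"tx":32,"ty":14.2,"tz":6,"yaw":-0.12},
  {"tx":32,"ty":14.2,"tz":6,"yaw":-0.12},
])

```text
time_s: 1.77
tcp_pos: [0.4701, 0.2098, 0.3435]
tcp_rot: [0.642, 0.767, -0.0, -0.0]
ft_force: [0.2, 0.1, -0.1]
gripper_width: 0.0004
grip_force: 0.0
```

```bash
python3 go.py 0.235; python3 - <<'E'
from h import *
o=r.get_obs();c=optics.capture("wrist");save("w1",c["image"]);np.savez("w1.npz",o_pos=o["tcp_pos"],o_rot=o["tcp_rot"],**c)
E
```

```text
1.7667 [0.4701 0.2098 0.3435] xang 100.14796943888264 F [ 0.16  0.09 -0.08] 0.00043018913191242563
cm [ 0.35 -0.14 10.85] zaxis [-0.001  0.    -1.   ]
```

View pics/w1.png

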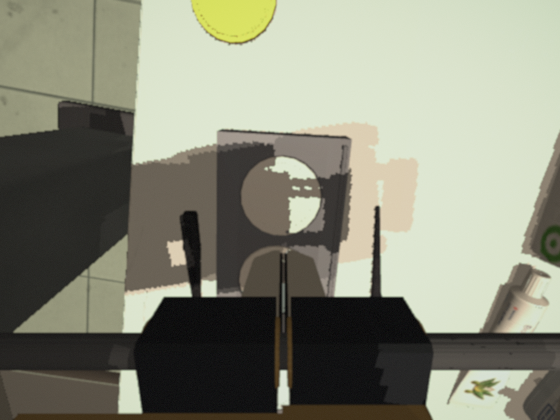

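The wrist view shows cover_0 at about (281,196) with half of it in shadow, the closed fingertips at (283,253), and the yellow look-alike well away. I cast that centre onto its plane as a check.

```bash
python3 - <<'E'
from h import *
c=dict(np.load("w1.npz"));o=dict(tcp_pos=c["o_pos"],tcp_rot=c["o_rot"])
W=world_from_cam(c,o);P=cloud(c,o)
for u,v in[(281,196),(241,196),(321,196),(281,155),(281,236)]:
    d=W[:3,:3]@[(u-c["cx"])/f(c),(v-c["cy"])/f(c),1];p=W[:3,3]+d*(.030-W[2,3])/d[2];print(p.round(4))
for v in(165,180,196,210,225):print(v,P[v-2:v+3,255:270].reshape(-1,3).mean(0).round(4))
E
python3 go.py 0.225
```

```text
[0.4672 0.2129 0.03  ]
[0.4338 0.2069 0.03  ]
[0.5005 0.2189 0.03  ]
[0.4611 0.2471 0.03  ]
[0.4735 0.1773 0.03  ]
165 [0.4471 0.2358 0.028 ]
180 [0.4491 0.2236 0.0296]
196 [0.4514 0.2104 0.0311]
210 [0.4533 0.1985 0.0322]
225 [0.4555 0.1856 0.0335]
1.8167 [0.4695 0.208  0.3438] xang 100.12141664504269 F [ 0.45 -0.7  -0.22] 0.00015895053206642698
cm [ 0.52 -0.05 11.88] zaxis [-0.001 -0.    -1.   ]
```

>>> move_arm([
  {"tx":0.4,"ty":-0.1,"tz":3,"yaw":0},
  {"tx":0.4,"ty":-0.1,"tz":6,"yaw":0},
  {"tx":0.4,"ty":-0.1,"tz":9,"yaw":0},
  {"tx":0.4,"ty":-0.1,"tz":11,"yaw":0},
  {"tx":0.4,"ty":-0.1,"tz":11.8,"yaw":0},
  {"tx":0.4,"ty":-0.1,"tz":11.8,"yaw":0},
  {"tx":0.4,"ty":-0.1,"tz":11.8,"yaw":0},
  {"tx":0.4,"ty":-0.1,"tz":11.8,"yaw":0},
])

```text
time_s: 2.48
tcp_pos: [0.4683, 0.2101, 0.2282]
tcp_rot: [0.643, 0.766, 0.001, 0.001]
ft_force: [-0.3, 1.0, -0.2]
gripper_width: 0.0006
grip_force: 0.0
```

```bash
python3 go.py 0.217
```

```text
2.4833 [0.4683 0.2101 0.2282] xang 99.94630329725175 F [-0.25  0.98 -0.17] 0.0005502907813807625
cm [0.29 0.02 1.12] zaxis [ 0.002  0.001 -1.   ]
```

>>> move_arm([
  {"tx":0.2,"ty":0,"tz":0.4,"yaw":0},
  {"tx":0.2,"ty":0,"tz":0.8,"yaw":0},
  {"tx":0.2,"ty":0,"tz":0.9,"yaw":0},
  {"tx":0.2,"ty":0,"tz":1.0,"yaw":0},
  {"tx":0.2,"ty":0,"tz":1.1,"yaw":0},
  {"tx":0.2,"ty":0,"tz":1.1,"yaw":0},
  {"tx":0.2,"ty":0,"tz":1.1,"yaw":0},
])

```text
time_s: 3.07
tcp_pos: [0.4678, 0.2122, 0.2162]
tcp_rot: [0.643, 0.766, 0.0, 0.0]
ft_force: [0.8, -2.5, 4.2]
gripper_width: 0.0004
grip_force: 2.3
```

>>> move_arm([
  {"tx":0,"ty":0,"tz":0.05,"yaw":0},
  {"tx":0,"ty":0,"tz":0.1,"yaw":0},
  {"tx":0,"ty":0,"tz":0.1,"yaw":0},
  {"tx":0,"ty":0,"tz":0.1,"yaw":0},
])

```text
time_s: 3.4
tcp_pos: [0.4678, 0.2122, 0.2151]
tcp_rot: [0.643, 0.766, 0.0, 0.0]
ft_force: [1.4, -3.0, 5.4]
gripper_width: 0.0003
grip_force: 2.7
```

>>> move_arm([
  {"tx":0,"ty":0,"tz":0.05,"yaw":0},
  {"tx":0,"ty":0,"tz":0.1,"yaw":0},
  {"tx":0,"ty":0,"tz":0.15,"yaw":0},
  {"tx":0,"ty":0,"tz":0.15,"yaw":0},
  {"tx":0,"ty":0,"tz":0.15,"yaw":0},
])

```text
time_s: 3.82
tcp_pos: [0.4679, 0.2122, 0.2143]
tcp_rot: [0.643, 0.766, 0.0, 0.0]
ft_force: [-1.9, -4.7, 16.5]
gripper_width: 0.0004
grip_force: 8.3
```

The force jumped to 16.5 N with the tips at z ≈ 28 mm, which looks like home. I check the tilt with the cameras.

```bash
python3 - <<'E'
from h import *
c=optics.capture("side");save("s2",cv2.resize(c["image"][150:350,170:370],None,fx=3,fy=3));P=cloud(c);o=r.get_obs()
w=optics.capture("wrist");Q=cloud(w,o);print(o["tcp_pos"],o["ft_force"])
for n,X,im in(("side",P,c["image"]),("wrist",Q,w["image"])):
    for cx,cy in((.467,.2129),(.477,.133)):
        d=np.hypot(X[...,0]-cx,X[...,1]-cy);m=(d<.030)&(X[...,2]<.036)&(X[...,2]>.02);Y=X[m]
        if len(Y)<30: print(n,len(Y));continue
        A=np.c_[Y[:,:2]-[cx,cy],np.ones(len(Y))];k=np.linalg.lstsq(A,Y[:,2],rcond=None)[0];print(n,len(Y),k.round(4))
E
```

```text
[0.46788345 0.21219745 0.21435257] [-1.22587435 -4.16743513 16.5856445 ]
side 309 [0.0125 0.0014 0.0264]
side 153 [ 0.0037 -0.0074  0.0262]
wrist 5971 [ 0.0021 -0.0032  0.0281]
wrist 362 [0.0009 0.009  0.0277]
```

View pics/s2.png

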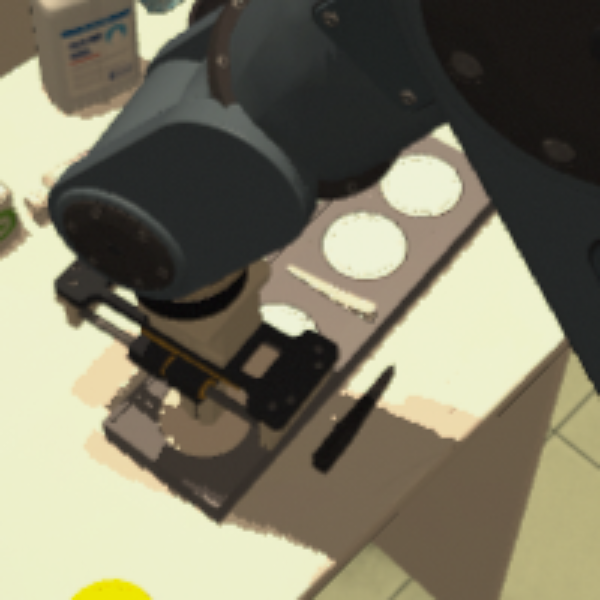

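The crop shows the fingertips pressing only cover_0 at (205,415), with the clips undisturbed. The wrist depth puts it level (slope 0.004 rad) at 28.1 mm, flush, with about 16 N held, so I hand in.

```bash
python3 -c "
from plant import order;print(order.sign_off())"
```

```text
the job is handed in; nothing more can be done
None
```

The loose cover was cover_0 (y = +138 mm): I pressed it home, measured it level and flush, and handed the job in with the fingertips still holding it down at about 16 N; no verdict was returned.

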